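# Open the battery cover of the classroom power pack

## Robot

A 6-joint arm with a two-finger parallel gripper is mounted at the origin on the work surface. World frame = base frame: x ahead of the robot, y to its left, z up, the work surface at z = 0. Lengths are in m, angles in degrees, forces in N, time in s.
With the tool pointing down it reaches from about 0.275 to 0.825 m from the base axis. Payload 5.2 kg.
Tool frame: the origin (TCP) lies on the centre line of the jaws, within the pads' length; the fingertips stand 8 mm ahead of it and the grasp point (between the pads) lies 11 mm behind it (robot.finger_overhang is the distance from the TCP to the fingertips, in m); z points along the fingers, x is the direction in which the jaws open and shut, and the axes are right-handed (so a half turn about z gives the same grasp; the last joint's range is limited). The gripper opens to 93 mm and grips with 3 to 60 N. Pads are 15 mm wide; open, the fingers measure 128 mm over their backs; the gripper's body (75 mm by 188 mm) begins 65 mm behind the grasp point.
Start: joints at [64.985, 14.817, 87.949, -0, 77.235, -11.62], TCP at [0.127, 0.535, 0.227] pointing down, gripper open.
Joint ranges: [-179.93, 179.93], [-52.35, 119.4], [10.71, 147.94], [-69.91, 249.91], [12.55, 155.21], [-178.61, 178.61]. Speed limits (degrees/s): [147.25, 147.25, 180, 180, 180, 180].

## Interface

Orientations are given as a 3x3 rotation matrix whose columns are the frame's x, y, z axes.
In Python, from cell import telemetry, eyes, order, robot gives the robot as it stands.
- The arm moves only by the tool send_rows, never from a script. Its argument "moves" is a list of rows, each an object with "turn": the turn, a rotation vector about the tool's x, y, z in degrees, a list of three; "delta_pos": the shift along the tool's x, y, z in mm, a list of three; "gripper": the closure in counts, from 0 (fully open) to 255 (shut). In form: [{"turn": [wx, wy, wz], "delta_pos": [x, y, z], "gripper": gripper}, ...]. A call has 1 to 10 rows; each row shifts and turns the pose as measured when the row begins, along the tool's axes as they then stand; what a row does not reach is not made up. A row lasts 1/8 s, in which the tool goes at most 62.5 mm and 10.7 degrees, less where a joint would pass 70% of its speed; a pose out of reach is approached as far as the arm can. A call is refused whole if a number of a shift passes 62.5 or a number of a turn 10.7, either way. A call with a gripper value outside its range is refused whole. The fingers move at their own pace and stop on an object; "force" is the grip in N (left out, the last holds). Time passes only in rows, so rows that do not move let the fingers close. It gives the time, the measured TCP pose, the force and the opening at its end, in the units of the state.
- telemetry.get_state(): the state, without advancing time (a new reading comes with each control period).
- eyes.read_camera(name): name is "scene" or "top" or "wrist"; returns (picture, depth): 480x640x3 uint8, red, green, blue; 480x640 float32, m along the optical axis (not along the pixel's ray), 0 where there is no reading.
- eyes.camera_params(name): a dict with "intrinsics" (3x3 intrinsics, pixels), "distortion" ([k1, k2, p1, p2, k3] as OpenCV has them; the pictures are not rectified), "T" (4x4, takes a point from camera to world coordinates). Camera axes: x right, y down, z forward; pixel columns grow to the right and rows downward; lengths in m; the calibration is good to about 2 mm. A picture is of the moment at which its call begins: read the wrist's pose just before it. camera_params takes no time and is no camera call; for the wrist camera it gives the pose at the moment of the call.
- order.sign_off(): hands the job in, once; it reports no verdict.
The state is a dict: "clock": time; "joint_positions": joint angles; "dq": joint speeds; "joint_efforts": joint torques, N m; "eef_pos": TCP position; "orientation": TCP orientation; "contact_force": force on the tool from outside, world axes, zero at the start; "ft_torque": the same for the moment, N m; "width": finger opening in m.
Only numpy, scipy, OpenCV 4.12 (cv2) and the standard library are available. Lean on these libraries where they do the work, as an engineer would, in place of code of your own. Each camera call takes 0.05 s, during which the arm holds its last target.

## Task

The cells in the power pack, the grey unit with the two upright binding posts, are due for a change. Press its release tab down until the battery cover springs up, then swing the cover up and over past upright, so that it stays open by itself. Leave the similar buzzer unit, the one with the round speaker, shut.

Things in the scene. Friction and masses are not known exactly. Their poses are not given: they have to be found in the camera images.
- power_pack: Grey unit, white cover and tab, fixed to the table, 182 (x) x 110 (y) x 50 mm high. Origin: centre of its underside; x runs along it: tab at -x (robot side), two binding posts at +x (x = 74, y = +-30, tops z = 72 mm); z up. Its twin, the buzzer unit (round black speaker 34 mm instead of posts), stands beside it. Either may be on the left, turned up to 20 degrees.
- pack_pad (a point): Centre of the top of the release tab's ribbed pad, 36 (x) x 40 (y) mm, at x = -68, y = 0, z = 48 mm of the pack; it overhangs a low step (z = 30 mm), so nothing is in the way there. Pressed straight down here it gives 6 mm, spring 1 N rising to about 4 N. Its hook (x -47 to -35, top z = 56 mm) holds the cover's edge.
- pack_tab (a joint): Tilt of the power pack's release tab, rad: 0 at rest, 0.25 fully pressed; springs back when let go. The cover frees at about 0.16 (4 mm down at the pad's centre).
- pack_cover (a joint): Hinge of the pack's cover, rad, 0 shut. White plate 79 x 84 x 4 mm, 45 g, flush with the case top; hinge line along y at x = 42, z = 48 mm of the pack, free edge at x = -38. Once freed, a spring pin lifts it to about 0.65 and holds it there (edge 45 mm above the case). Let go before upright (1.57) it falls back to 0.65; past upright it falls open to its stop at 2.1.
- buzzer_cover (a joint): Hinge of the buzzer unit's cover, rad: 0 shut; same size, latch and behaviour as the power pack's. Must stay shut.
There are look-alikes about, which are no part of the job. What is shaped like the part that bears buzzer_cover but orange is not meant. What is shaped like the power_pack but red is not meant.

How it is judged:
By the outcome, as a careful person would: the job done as asked, in the order asked, and still so for the second after the job is handed in, with the robot touching nothing.
It also fails if it takes over 35 s, if anything falls off the work surface, if the arm or the gripper's body presses on something with over 40 N, if the wrist force passes 120 N, or if a joint passes its speed limit or range.

## Working session

There is one attempt and no reset: what is moved stays moved. The work goes in short steps, Python scripts to look and compute and a tool call to move; the robot and the scene stay as the last step left them, time stands still between calls to the robot, and variables do not carry over. Pictures are saved under pics/ and viewed, and the job is handed in when it is done.

Besides the shell and the picture viewer there is one more tool, called after ">>>" by a JSON object that holds its "fn" and its "kwargs". send_rows: Moves the arm, as the interface text tells. Its arguments: {"type":"object","properties":{"moves":{"type":"array"},"force":{"type":"number"}},"required":["moves"]}

```bash
mkdir -p pics; ls; python3 - <<'E'
from cell import telemetry, eyes, order, robot
import cv2
for n in ("scene","top"):
    p,d=eyes.read_camera(n); cv2.imwrite(f"pics/{n}0.png",p[:,:,::-1])
    c=eyes.camera_params(n); print(n,c["intrinsics"],c["distortion"],c["T"])
print(telemetry.get_state())
E
```

```text
pics
scene [[473.35596711   0.         319.63033855]
 [  0.         473.35596711 236.46882521]
 [  0.           0.           1.        ]] [-0.09347655  0.          0.          0.          0.        ] [[-0.46462888  0.62649733 -0.62579637  1.02005181]
 [ 0.88535447  0.34172235 -0.31523531  0.23878709]
 [ 0.01635453 -0.70051904 -0.71344628  0.72014008]
 [ 0.          0.          0.          1.        ]]
top [[445.88728179   0.         312.78811268]
 [  0.         445.88728179 238.66935756]
 [  0.           0.           1.        ]] [-0.00523031  0.          0.          0.          0.        ] [[ 0.02646944 -0.98836605  0.14977289  0.32190784]
 [-0.99961723 -0.02737595 -0.00399369 -0.02422569]
 [ 0.0080474  -0.14960985 -0.98871236  0.93475957]
 [ 0.          0.          0.          1.        ]]
{'clock': 0.1, 'joint_positions': array([ 6.49847237e+01,  1.48560029e+01,  8.80017420e+01, -3.46314188e-04,
        7.72339491e+01, -1.16182070e+01]), 'dq': array([-0.02802433, -0.02829582, -0.16543604, -0.0337844 ,  0.01868328,
       -0.07835203]), 'joint_efforts': array([ 1.04601480e-03, -4.38214588e+01, -2.84643424e+01,  7.20963115e-02,
        3.61408701e-02, -4.84603333e-05]), 'eef_pos': array([0.1272063 , 0.53462533, 0.22591365]), 'orientation': array([[ 2.31696313e-01,  9.72787936e-01, -6.71387251e-04],
       [ 9.72786902e-01, -2.31697070e-01, -1.45273351e-03],
       [-1.56876010e-03, -3.16523724e-04, -9.99998719e-01]]), 'contact_force': array([-0.13808676, -0.5413731 , -0.21512537]), 'ft_torque': array([ 0.05085794, -0.05781517, -0.0351128 ]), 'width': 0.0930968864673447}
```

View pics/scene0.png

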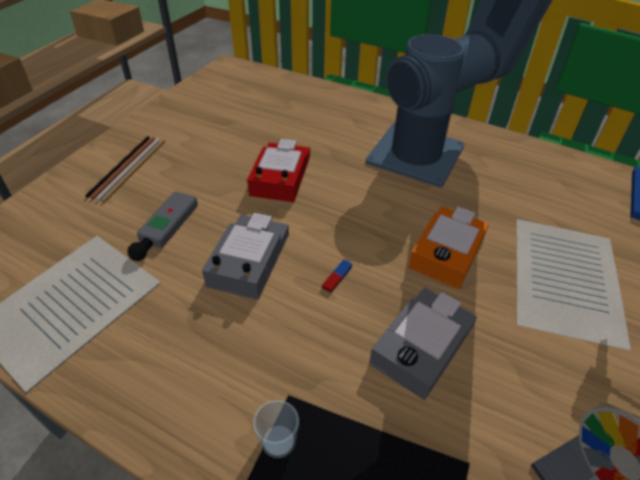

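View pics/top0.png

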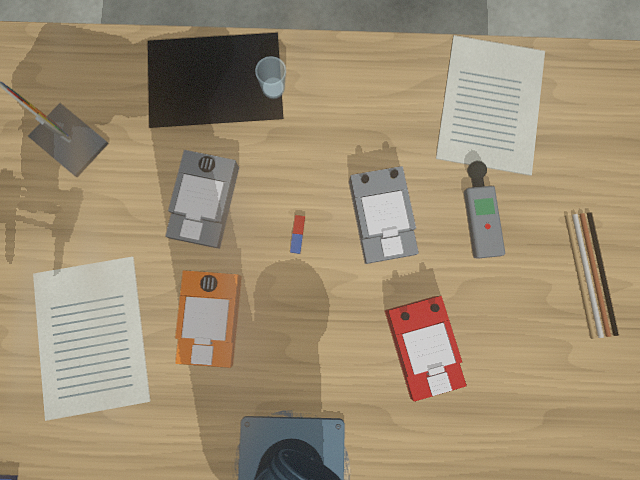

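The top view shows the grey power pack with two posts at about (383,213) and its pad at about (392,245). The buzzer unit is at (202,198), and the red and orange look-alikes are at (427,348) and (207,318). Next I'll measure the pack's pose.

```bash
cat > h.py <<'E'
import numpy as np, cv2
from cell import telemetry, eyes
def ray(c,px):
    u=cv2.undistortPoints(np.array(px,float).reshape(-1,1,2),c["intrinsics"],np.array(c["distortion"])).reshape(-1,2)
    T=c["T"]; return T[:3,3], np.c_[u,np.ones(len(u))]@T[:3,:3].T
def plane(c,px,z):
    o,d=ray(c,px); return o+d*((z-o[2])/d[:,2])[:,None]
def proj(c,P):
    T=np.linalg.inv(c["T"]); q=np.atleast_2d(P)@T[:3,:3].T+T[:3,3]
    return cv2.projectPoints(q,np.zeros(3),np.zeros(3),c["intrinsics"],np.array(c["distortion"]))[0].reshape(-1,2)
def loc(x,y,z,c,yaw):
    x=np.asarray(x,float)
    return np.array([c[0]+x*np.cos(yaw)-y*np.sin(yaw),c[1]+x*np.sin(yaw)+y*np.cos(yaw),z])
E
python3 - <<'E'
from h import *
p,d=eyes.read_camera("top"); c=eyes.camera_params("top")
x0,y0=335,155
r=p[y0:275,x0:430]
cv2.imwrite("pics/crop1.png",cv2.resize(r,None,fx=6,fy=6,interpolation=cv2.INTER_CUBIC)[:600,:,::-1])
hsv=cv2.cvtColor(r,cv2.COLOR_RGB2HSV)
w=((hsv[...,2]>190)&(hsv[...,1]<40)).astype(np.uint8)
n,l,s,ce=cv2.connectedComponentsWithStats(w)
for i in range(1,n):
    if s[i,4]>60: 
        cn=np.argwhere(l==i)[:,::-1].astype(np.float32); b=cv2.minAreaRect(cn); print(s[i],ce[i]+[x0,y0],b)
        P=plane(c,cv2.boxPoints(b)+[x0,y0],.05);print(P)
g=((hsv[...,1]<60)&(hsv[...,2]>60)).astype(np.uint8)
g=cv2.morphologyEx(g,cv2.MORPH_OPEN,np.ones((5,5),np.uint8))
cs=max(cv2.findContours(g,0,1)[0],key=cv2.contourArea); b=cv2.minAreaRect(cs);print(b)
P=plane(c,cv2.boxPoints(b)+[x0,y0],.05);print(P, P.mean(0))
bl=(hsv[...,2]<60).astype(np.uint8)
n,l,s,ce=cv2.connectedComponentsWithStats(bl)
for i in range(1,n):
    if s[i,4]>15: print("blk",s[i],plane(c,[ce[i]+[x0,y0]],.072))
E
```

```text
[  27   36   47   46 1546] [385.05045278 212.91073739] ((50.40764617919922, 59.45674133300781), (43.31988525390625, 40.42373275756836), 78.2317123413086)
[[ 0.54373118 -0.12415734  0.05      ]
 [ 0.56334886 -0.20497351  0.05      ]
 [ 0.47587015 -0.2225305   0.05      ]
 [ 0.45685461 -0.14280223  0.05      ]]
[ 46  81  22  20 324] [391.77160494 245.97222222] ((56.71999740600586, 90.96000671386719), (17.173004150390625, 19.140745162963867), 79.69515228271484)
[[ 0.45858892 -0.16437212  0.05      ]
 [ 0.46660918 -0.20228994  0.05      ]
 [ 0.43253543 -0.20835587  0.05      ]
 [ 0.42461404 -0.1706421   0.05      ]]
((48.857994079589844, 59.44082260131836), (90.84281921386719, 57.02744674682617), 78.92979431152344)
[[ 0.58931144 -0.094833    0.05      ]
 [ 0.61602827 -0.20999212  0.05      ]
 [ 0.4318117  -0.24421853  0.05      ]
 [ 0.40679674 -0.1323175   0.05      ]] [ 0.51098704 -0.17034029  0.05      ]
```

View pics/crop1.png

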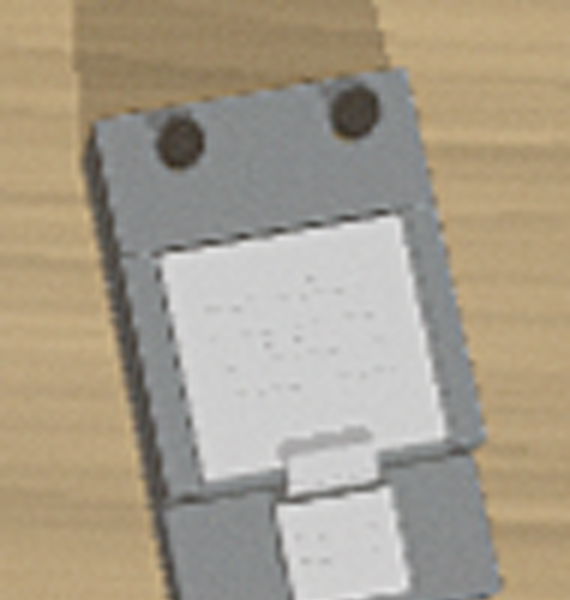

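>>> {"fn": "send_rows", "kwargs": {"moves": [{"turn": [0, 0, -8.4], "delta_pos": [0, 0, 0], "gripper": 255}, {"turn": [0, 0, -8.4], "delta_pos": [0, 0, 0], "gripper": 255}, {"turn": [0, 0, -8.4], "delta_pos": [0, 0, 0], "gripper": 255}, {"turn": [0, 0, 0], "delta_pos": [0, 0, 0], "gripper": 255}], "force": 20}}

```text
clock: 0.65
eef_pos: [0.1268, 0.5338, 0.2245]
orientation: [[-0.216, 0.976, -0.002], [0.976, 0.216, -0.004], [-0.004, -0.003, -1.0]]
contact_force: [0.5, 0.2, -0.4]
width: 0.0575
```

```bash
cat > go.py <<'E'
import sys
from h import *
YAW=np.radians(11.7); C=np.array([.5115,-.1722])
s=telemetry.get_state(); R=s["orientation"]
print("t",s["clock"],"pos",s["eef_pos"].round(4),"ang",np.degrees(np.arctan2(R[1,0],R[0,0])).round(2),"F",s["contact_force"].round(2),"w",round(s["width"],4),"q",s["joint_positions"].round(1))
tip=s["eef_pos"]+R[:,2]*.008
cy,sy=np.cos(YAW),np.sin(YAW); v=tip[:2]-C
print("tip in pack mm",np.round([1e3*(v[0]*cy+v[1]*sy),1e3*(-v[0]*sy+v[1]*cy),1e3*tip[2]],1))
if len(sys.argv)>3:
    t=loc(float(sys.argv[1])/1e3,float(sys.argv[2])/1e3,float(sys.argv[3])/1e3,C,YAW)
    print("tool delta mm",(1e3*R.T@(t-tip)).round(1))
Rw=np.array([[-sy,cy,0],[cy,sy,0],[0,0,-1]])
print("turn err deg",np.degrees(cv2.Rodrigues(R.T@Rw)[0].ravel()).round(2))
E
python3 go.py -68 0 200
```

```text
t 0.65 pos [0.1268 0.5338 0.2245] ang 102.49 F [ 0.5   0.19 -0.38] w 0.0575 q [ 65.   14.9  88.1  -0.   77.2 -37.5]
tip in pack mm [-233.5  769.3  216.5]
tool delta mm [-771.5  155.    18.9]
turn err deg [-0.16  0.21  0.79]
```

>>> {"fn": "send_rows", "kwargs": {"moves": [{"turn": [0, 0, 0.8], "delta_pos": [-55, 11, 0], "gripper": 255}, {"turn": [0, 0, 0], "delta_pos": [-55, 11, 0], "gripper": 255}, {"turn": [0, 0, 0], "delta_pos": [-55, 11, 0], "gripper": 255}, {"turn": [0, 0, 0], "delta_pos": [-55, 11, 0], "gripper": 255}, {"turn": [0, 0, 0], "delta_pos": [-55, 11, 0], "gripper": 255}, {"turn": [0, 0, 0], "delta_pos": [-55, 11, 0], "gripper": 255}, {"turn": [0, 0, 0], "delta_pos": [-55, 11, 0], "gripper": 255}, {"turn": [0, 0, 0], "delta_pos": [-55, 11, 0], "gripper": 255}, {"turn": [0, 0, 0], "delta_pos": [-55, 11, 0], "gripper": 255}, {"turn": [0, 0, 0], "delta_pos": [-55, 11, 0], "gripper": 255}]}}

```text
clock: 1.9
eef_pos: [0.3441, 0.0029, 0.2267]
orientation: [[-0.175, 0.985, 0.006], [0.985, 0.175, -0.004], [-0.005, 0.006, -1.0]]
contact_force: [1.6, 1.2, -0.7]
width: 0.0009
```

```bash
python3 go.py -68 0 200
```

```text
t 1.9 pos [0.3441 0.0029 0.2267] ang 100.09 F [ 1.59  1.22 -0.66] w 0.0009 q [-1.820e+01 -7.900e+00  1.125e+02 -1.000e-01  7.500e+01 -1.183e+02]
tip in pack mm [-128.4  205.4  218.7]
tool delta mm [-203.5   66.    20. ]
turn err deg [ 0.32  0.27 -1.61]
```

>>> {"fn": "send_rows", "kwargs": {"moves": [{"turn": [0, 0, -1.6], "delta_pos": [-50, 16, 0], "gripper": 255}, {"turn": [0, 0, 0], "delta_pos": [-50, 16, 0], "gripper": 255}, {"turn": [0, 0, 0], "delta_pos": [-50, 16, 0], "gripper": 255}, {"turn": [0, 0, 0], "delta_pos": [-45, 14, 0], "gripper": 255}, {"turn": [0, 0, 0], "delta_pos": [0, 0, 0], "gripper": 255}]}}

```text
clock: 2.52
eef_pos: [0.4446, -0.1877, 0.2279]
orientation: [[-0.178, 0.984, 0.008], [0.984, 0.178, -0.004], [-0.006, 0.008, -1.0]]
contact_force: [-0.9, -0.6, -0.5]
width: 0.0005
```

```bash
python3 go.py -68 0 75; python3 - <<'E'
from h import *
c=eyes.camera_params("wrist"); p,d=eyes.read_camera("wrist")
cv2.imwrite("pics/w1.png",p[:,:,::-1])
Y=np.radians(11.7);C=[.5115,-.1722]
for a in [(-68,0,48),(-86,20,48),(-86,-20,48),(-38,42,50),(-38,-42,50),(74,30,72),(74,-30,72)]:
    print(a,proj(c,loc(a[0]/1e3,a[1]/1e3,a[2]/1e3,C,Y)).round(0))
E
```

```text
t 2.525 pos [ 0.4446 -0.1877  0.2279] ang 100.27 F [-0.93 -0.62 -0.49] w 0.0005 q [-3.620e+01  7.400e+00  9.710e+01  1.000e-01  7.500e+01 -1.365e+02]
tip in pack mm [-68.6  -1.6 219.9]
tool delta mm [  2.5  -0.5 144.9]
turn err deg [ 0.43  0.33 -1.43]
(-68, 0, 48) [[325. 219.]]
(-86, 20, 48) [[345. 201.]]
(-86, -20, 48) [[304. 202.]]
(-38, 42, 50) [[366. 247.]]
(-38, -42, 50) [[284. 249.]]
(74, 30, 72) [[356. 354.]]
(74, -30, 72) [[300. 355.]]
```

View pics/w1.png

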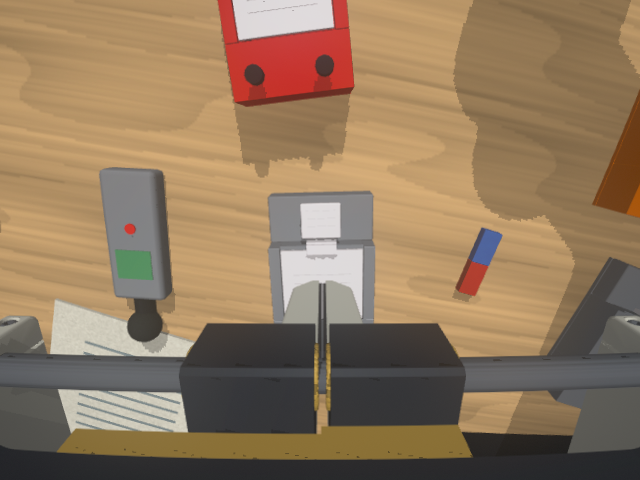

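The wrist view shows the pack's pad centred at (320,220), against a predicted (325,219). The remaining error is about 2–4 mm, so I'm going down over the pad.

>>> {"fn": "send_rows", "kwargs": {"moves": [{"turn": [0.4, 0.3, -1.4], "delta_pos": [0, 0, 40], "gripper": 255}, {"turn": [0, 0, 0], "delta_pos": [0, 0, 40], "gripper": 255}, {"turn": [0, 0, 0], "delta_pos": [0, 0, 40], "gripper": 255}, {"turn": [0, 0, 0], "delta_pos": [0, 0, 25], "gripper": 255}, {"turn": [0, 0, 0], "delta_pos": [0, 0, 0], "gripper": 255}]}}

```text
clock: 3.2
eef_pos: [0.4417, -0.1796, 0.0808]
orientation: [[-0.199, 0.98, 0.0], [0.98, 0.199, 0.002], [0.002, 0.001, -1.0]]
contact_force: [-0.3, -1.3, 0.7]
width: 0.0006
```

```bash
sed -i 's/C=np.array.*/C=np.array([.5119,-.1742])/' go.py; python3 go.py -68 0 50
```

```text
t 3.2 pos [ 0.4417 -0.1796  0.0808] ang 101.47 F [-0.31 -1.31  0.65] w 0.0006 q [-3.560e+01  1.640e+01  1.088e+02  1.000e-01  5.480e+01 -1.372e+02]
tip in pack mm [-69.8   9.   72.8]
tool delta mm [-9.   1.9 22.8]
turn err deg [ 0.03 -0.11 -0.23]
```

>>> {"fn": "send_rows", "kwargs": {"moves": [{"turn": [0, 0, 0], "delta_pos": [-9, 2, 10], "gripper": 255}, {"turn": [0, 0, 0], "delta_pos": [0, 0, 8], "gripper": 255}, {"turn": [0, 0, 0], "delta_pos": [0, 0, 3], "gripper": 255}, {"turn": [0, 0, 0], "delta_pos": [0, 0, 0], "gripper": 255}]}}

```text
clock: 3.7
eef_pos: [0.4474, -0.1887, 0.0617]
orientation: [[-0.199, 0.98, 0.005], [0.98, 0.199, -0.001], [-0.002, 0.004, -1.0]]
contact_force: [0.5, 0.4, 1.0]
width: 0.0003
```

```bash
python3 go.py -68 0 43
```

```text
t 3.7 pos [ 0.4474 -0.1887  0.0617] ang 101.46 F [0.55 0.35 1.01] w 0.0003 q [-3.610e+01  1.860e+01  1.090e+02  1.000e-01  5.210e+01 -1.377e+02]
tip in pack mm [-66.1  -1.2  53.7]
tool delta mm [ 1.2 -2.  10.7]
turn err deg [ 0.25  0.11 -0.24]
```

>>> {"fn": "send_rows", "kwargs": {"moves": [{"turn": [0, 0, 0], "delta_pos": [1, -2, 5], "gripper": 255}, {"turn": [0, 0, 0], "delta_pos": [0, 0, 3], "gripper": 255}, {"turn": [0, 0, 0], "delta_pos": [0, 0, 3], "gripper": 255}, {"turn": [0, 0, 0], "delta_pos": [0, 0, 1], "gripper": 255}]}}

```text
clock: 4.2
eef_pos: [0.4435, -0.1889, 0.0511]
orientation: [[-0.2, 0.98, 0.002], [0.98, 0.2, -0.003], [-0.003, 0.001, -1.0]]
contact_force: [-3.4, 2.8, 15.3]
width: 0.0004
```

```bash
python3 go.py -68 0 42; python3 - <<'E'
from h import *
p,d=eyes.read_camera("scene"); cv2.imwrite("pics/s1.png",cv2.resize(p[180:320,160:340],None,fx=4,fy=4)[:,:,::-1])
E
```

```text
t 4.2 pos [ 0.4435 -0.1889  0.0511] ang 101.51 F [-3.36  2.78 15.32] w 0.0004 q [-3.630e+01  1.930e+01  1.100e+02 -1.000e-01  5.050e+01 -1.378e+02]
tip in pack mm [-70.   -0.5  43.1]
tool delta mm [0.5 2.  1.1]
turn err deg [ 0.08  0.17 -0.19]
```

View pics/s1.png

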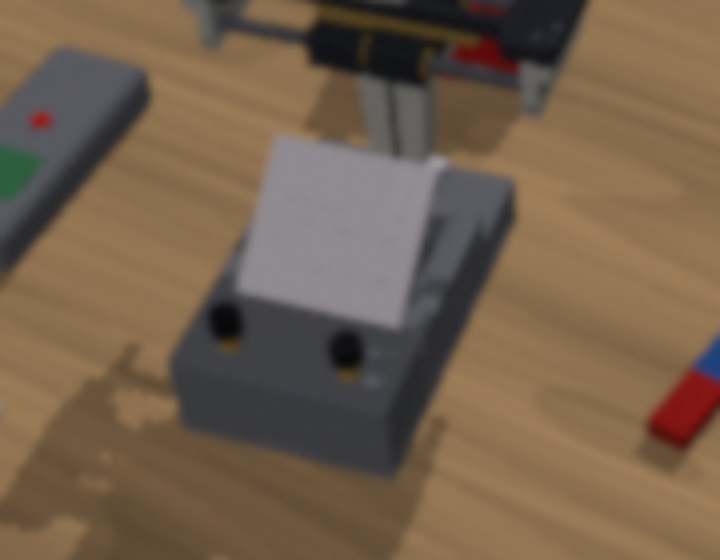

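The scene view shows the cover sprung up, with its free edge near (350,150) in the crop, and the fingers behind it on the pad. Lifting off next.

>>> {"fn": "send_rows", "kwargs": {"moves": [{"turn": [0, 0, 0], "delta_pos": [0, 0, -15], "gripper": 255}, {"turn": [0, 0, 0], "delta_pos": [0, 0, -20], "gripper": 255}, {"turn": [0, 0, 0], "delta_pos": [0, 5, 0], "gripper": 255}, {"turn": [0, 0, 0], "delta_pos": [0, 0, 0], "gripper": 255}]}}

```text
clock: 4.75
eef_pos: [0.4488, -0.1876, 0.0863]
orientation: [[-0.199, 0.98, 0.003], [0.98, 0.199, -0.002], [-0.003, 0.003, -1.0]]
contact_force: [0.3, -0.4, -0.4]
width: 0.0006
```

```bash
python3 go.py -34 0 82; python3 - <<'E'
from h import *
p,d=eyes.read_camera("scene"); cv2.imwrite("pics/s2.png",cv2.resize(p[180:320,160:340],None,fx=4,fy=4)[:,:,::-1])
E
```

```text
t 4.75 pos [ 0.4488 -0.1876  0.0863] ang 101.47 F [ 0.27 -0.44 -0.4 ] w 0.0006 q [ -35.8   16.7  107.4   -0.    55.7 -137.3]
tip in pack mm [-64.5  -0.3  78.3]
tool delta mm [ 0.4 30.5 -3.6]
turn err deg [ 0.15  0.17 -0.23]
```

View pics/s2.png

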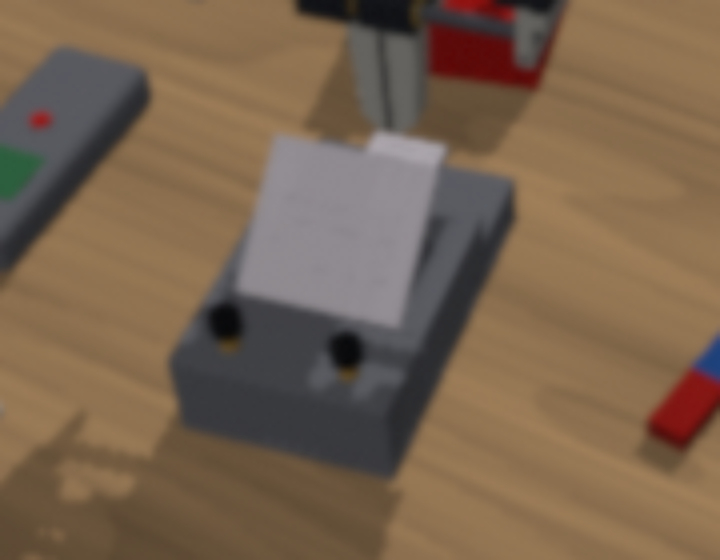

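The cover is holding at its lifted position with the fingers behind it. Now pushing it forward and up along the edge's arc.

>>> {"fn": "send_rows", "kwargs": {"moves": [{"turn": [0, 0, 0], "delta_pos": [0, 20, 0], "gripper": 255}, {"turn": [0, 0, 0], "delta_pos": [0, 15, -2], "gripper": 255}, {"turn": [0, 0, 0], "delta_pos": [0, 10, -7], "gripper": 255}, {"turn": [0, 0, 0], "delta_pos": [0, 10, -6], "gripper": 255}, {"turn": [0, 0, 0], "delta_pos": [0, 0, 0], "gripper": 255}]}}

```text
clock: 5.42
eef_pos: [0.5023, -0.1752, 0.0988]
orientation: [[-0.199, 0.98, -0.004], [0.98, 0.199, 0.0], [0.001, -0.004, -1.0]]
contact_force: [0.3, -0.6, 0.2]
width: 0.0006
```

```bash
python3 go.py 20 0 103; python3 - <<'E'
from h import *
p,d=eyes.read_camera("scene"); cv2.imwrite("pics/s3.png",cv2.resize(p[180:320,160:340],None,fx=4,fy=4)[:,:,::-1])
E
```

```text
t 5.425 pos [ 0.5023 -0.1752  0.0988] ang 101.51 F [ 0.35 -0.55  0.15] w 0.0006 q [-3.120e+01  2.010e+01  1.000e+02 -1.000e-01  6.010e+01 -1.326e+02]
tip in pack mm [-9.7  1.  90.8]
tool delta mm [ -0.9  29.6 -12.4]
turn err deg [-0.22 -0.07 -0.19]
```

View pics/s3.png

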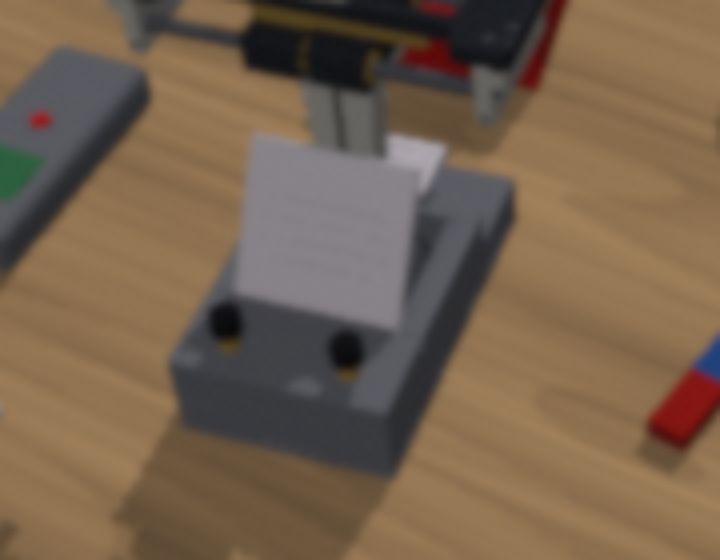

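The cover is rising ahead of the fingers, so I'm continuing past upright.

>>> {"fn": "send_rows", "kwargs": {"moves": [{"turn": [0, 0, 0], "delta_pos": [1, 14, -8], "gripper": 255}, {"turn": [0, 0, 0], "delta_pos": [0, 13, -5], "gripper": 255}, {"turn": [0, 0, 0], "delta_pos": [0, 12, -2], "gripper": 255}, {"turn": [0, 0, 0], "delta_pos": [0, 12, 0], "gripper": 255}, {"turn": [0, 0, 0], "delta_pos": [0, 12, 0], "gripper": 255}, {"turn": [0, 0, 0], "delta_pos": [0, 8, 0], "gripper": 255}, {"turn": [0, 0, 0], "delta_pos": [0, 0, 0], "gripper": 255}]}}

```text
clock: 6.35
eef_pos: [0.5734, -0.1587, 0.1115]
orientation: [[-0.199, 0.98, -0.008], [0.98, 0.199, 0.002], [0.004, -0.007, -1.0]]
contact_force: [-0.3, -0.2, -1.5]
width: 0.0006
```

```bash
python3 go.py -30 0 150; python3 - <<'E'
from h import *
p,d=eyes.read_camera("scene"); cv2.imwrite("pics/s4.png",cv2.resize(p[180:320,160:340],None,fx=4,fy=4)[:,:,::-1])
E
```

```text
t 6.35 pos [ 0.5734 -0.1587  0.1115] ang 101.49 F [-0.26 -0.21 -1.47] w 0.0006 q [-2.620e+01  2.520e+01  8.990e+01 -1.000e-01  6.540e+01 -1.276e+02]
tip in pack mm [ 63.3   2.7 103.5]
tool delta mm [ -2.9 -93.6 -45.8]
turn err deg [-0.42 -0.23 -0.21]
```

View pics/s4.png

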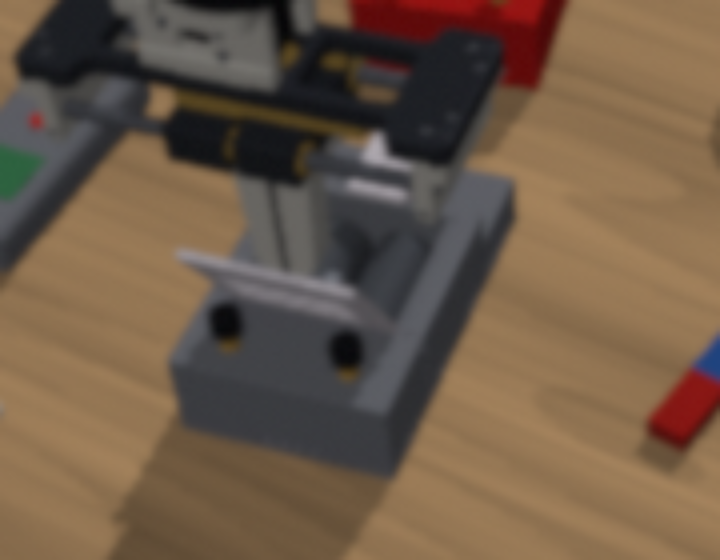

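The cover has fallen open past upright and lies over toward the posts. I'm backing away and up.

>>> {"fn": "send_rows", "kwargs": {"moves": [{"turn": [0, 0, 0], "delta_pos": [0, -20, 0], "gripper": 255}, {"turn": [0, 0, 0], "delta_pos": [0, -20, -20], "gripper": 255}, {"turn": [0, 0, 0], "delta_pos": [0, -30, -40], "gripper": 255}, {"turn": [0, 0, 0], "delta_pos": [0, -30, -40], "gripper": 255}, {"turn": [0, 0, 0], "delta_pos": [0, -30, -20], "gripper": 255}, {"turn": [0, 0, 0], "delta_pos": [0, 0, 0], "gripper": 255}, {"turn": [0, 0, 0], "delta_pos": [0, 0, 0], "gripper": 255}, {"turn": [0, 0, 0], "delta_pos": [0, 0, 0], "gripper": 255}]}}

```text
clock: 7.4
eef_pos: [0.4411, -0.185, 0.2336]
orientation: [[-0.198, 0.98, -0.013], [0.98, 0.198, 0.004], [0.007, -0.011, -1.0]]
contact_force: [0.6, -0.5, 0.7]
width: 0.0005
```

```bash
python3 go.py; python3 - <<'E'
from h import *
p,d=eyes.read_camera("scene"); cv2.imwrite("pics/s5.png",p[:,:,::-1])
E
```

```text
t 7.4 pos [ 0.4411 -0.185   0.2336] ang 101.42 F [ 0.63 -0.54  0.65] w 0.0005 q [ -36.     7.6   96.1   -0.2   77.1 -137.3]
tip in pack mm [-71.7   3.8 225.6]
turn err deg [-0.66 -0.38 -0.28]
```

View pics/s5.png

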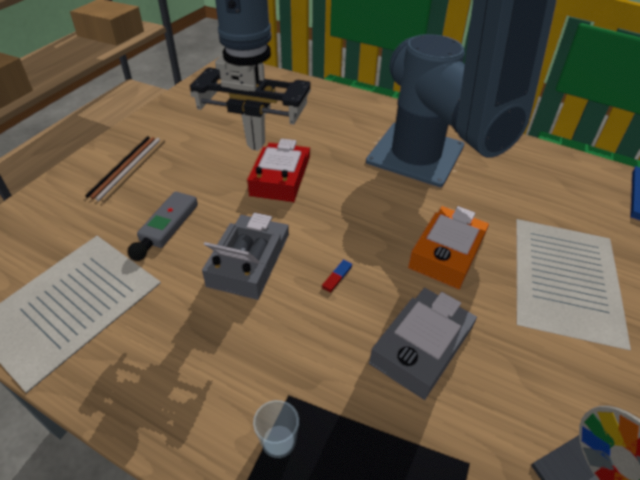

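The pack's cover is open and resting by itself at about (230,250). The buzzer at (423,340) and both look-alikes are shut, and the arm is clear.

```bash
python3 -c "
from cell import order; print(order.sign_off())"
```

```text
the job is handed in; nothing more can be done
None
```

The power pack's battery cover is open past upright and stays there by itself. I pressed the release tab with the closed fingertips until the cover sprang up. Then I pushed its free edge up and over until it fell open towards the posts.

- **Last checks:** The final scene picture, about 1 s after I started backing away, shows the cover still open. The buzzer unit and the red and orange look-alikes are shut, and the gripper is clear of everything.
- **Forces and time:** The highest force I read was about 15 N, at the bottom of the tab press. The job was handed in at about 7.4 s.
- **Disagreement:** The top and wrist cameras placed the pack about 4 mm apart sideways. I split the difference, and it caused no trouble.
- **Not measured:** I judged the final cover angle from the picture only.

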